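# Spoon to the tray, coffee cup to its hook

## Robot

A 7-joint arm with a two-finger parallel gripper is mounted at the origin on the work surface. World frame = base frame: x ahead of the robot, y to its left, z up, the work surface at z = 0. Lengths are in mm, angles in rad, forces in N, time in s.
With the tool pointing down it reaches from about 400 to 875 mm from the base axis. Payload 4.4 kg.
Tool frame: the origin (TCP) lies midway between the tips of the shut fingers; the grasp point (between the pads) lies 19 mm behind it; z points along the fingers, y is the line along which they close (so a half turn about z gives the same grasp; the last joint's range is limited). The gripper opens to 85 mm and grips with 20 to 120 N. Pads are 22 mm wide; open, the fingers measure 114 mm over their backs; the gripper's body (76 mm by 85 mm) begins 54 mm behind the grasp point. The pads swing forward as they close: fully open they stand 13 mm farther back than shut.
Start: joints at [1.042, 0.628, 0.038, 1.517, -0.027, 0.996, -0.02], TCP at [290.224, -581.625, 231.313] pointing down, gripper open.
Joint ranges: [-3.06, 3.06], [-0.37, 2.12], [-1.25, 1.32], [0.18, 2.47], [-1.1, 4.24], [0.23, 1.98], [-2.94, 2.94]. Speed limits (rad/s): [2.57, 2.57, 3.14, 3.14, 3.14, 3.14, 3.14].

## Interface

Orientations are given as [roll, pitch, yaw] about the fixed x, y, z axes, in that order (R = Rz(yaw) Ry(pitch) Rx(roll)).
In Python, from cell import telemetry, eyes, ctrl, finder gives the robot as it stands.
- The arm moves only by the tool move_arm, never from a script. Its argument "steps" is a list of rows, each a list of 7 numbers: the turn, a rotation vector about the world's x, y, z in degrees, then the shift along the world's x, y, z in m, then the finger opening in m, from 0 to 0.0854. A call has 1 to 5 rows; each row shifts and turns the commanded pose from where the row before left it; what a row does not reach is not made up. A row lasts 1/10 s, in which the tool goes at most 50 mm and 8.59 degrees, less where a joint would pass 70% of its speed; a pose out of reach is approached as far as the arm can. A call with a gripper value outside its range is refused whole. The fingers move at their own pace and stop on an object; the grip force is fixed at half the most. Time passes only in rows, so rows that do not move let the fingers close. It gives the time, the measured TCP pose, the force, the opening and the grip force at its end, in the units of the state.
- telemetry.read_state(): the state, without advancing time (a new reading comes with each control period).
- eyes.get_image(name): name is "side" or "top"; returns (picture, depth): 480x640x3 uint8, blue, green, red; 480x640 float32, mm along the optical axis (not along the pixel's ray), 0 where there is no reading.
- eyes.calibration(name): a dict with "fx", "fy", "cx", "cy" (pixels), "position" and "attitude" of the camera in the world. Camera axes: x right, y down, z forward; pixel columns grow to the right and rows downward; lengths in mm; the calibration is good to about 2 mm. A picture is of the moment at which its call begins. calibration takes no time and is no camera call.
- ctrl.finish_job(): hands the job in; it is judged then, once.
Trained networks look in the newest picture that a camera, given by its name, has taken for a name from the list of things; names that differ only in an ending like _2 or _b are one class to them, and where a whole thing is asked for, a point or a joint stands for the part that bears it (a point fixed in the world has none). Each returns a list of dicts, best first, with "confidence" (0 to 1); they miss things now and then, are a little off and sometimes report something else, mostly with a low value. They report only what shows in the picture. A call takes as long as a camera call. They do not tell look-alikes from the thing itself.
- finder.boxes_of(camera, name): "location" ([x, y, z] in mm, in the coordinates of the camera as it stood for that picture, good to about 4 mm: the middle of the surface that is visible of it).
- finder.cut_out(camera, name): "mask" (480x640 bool, what is visible of it).
- finder.pinpoint(camera, name): "location" ([x, y, z] in mm, in the coordinates of the camera as it stood for that picture, good to about 4 mm: a listed point, or the origin of a listed thing).
The state is a dict: "clock": time; "qpos": joint angles; "qd": joint speeds; "tau": joint torques, N m; "eef_pos": TCP position; "tool_rot": TCP orientation; "force": force on the tool from outside, world axes, zero at the start; "torque": the same for the moment, N m; "width": finger opening in mm; "gripper_force": force on a finger pad.
Only numpy, scipy, OpenCV 4.12 (cv2) and the standard library are available. Lean on these libraries where they do the work, as an engineer would, in place of code of your own. Each camera call takes 0.05 s, during which the arm holds its last target. There are 200 camera calls.

## Task

A teaspoon lies across the mouth of one of the coffee cups. First lay the spoon in the wooden cutlery tray so that all of it is inside, then hang that cup by its handle on the brass hook under the little shelf and leave it hanging there. Do not knock the cup over, and leave the other cup and the sugar jar where they are.

Things in the scene. Friction and masses are not known exactly. Their poses are not given: they have to be found in the camera images.
- cup: White porcelain cup to hang, 0.14 kg, upright at the start with the spoon across its mouth. Round, straight-sided, outside diameter 60 mm (foot narrower below 14 mm), 68 mm high, wall 3.5 mm. Origin: centre of underside; z to the mouth, +x to its handle: a pointed ear of round 7 mm bar in the x-z plane, reaching 68 mm from the cup's axis, 15 to 62 mm above the underside.
- cup_loop (a point): Centre of the opening in that cup's handle: on the cup's x, 44 mm from its axis, 38.5 mm above its underside; axes as the cup's. The opening is 33 mm high next to the cup's wall (22 to 55 mm above the underside, out to 51 mm from the axis) and then narrows to a point 60 mm from the axis at half height. The hook passes through it along the cup's y.
- spoon: Steel teaspoon, 0.03 kg, 148 mm long, lying level across the cup's mouth (underside at 68 mm), roughly square to the cup's handle. Origin: its underside, within 10 mm of the cup's axis at the start; +x to the bowl, z up. Flat handle 10 mm wide, 4 mm thick, from x = -80 to +35 mm; round bowl 36 mm wide, 9 mm high, centred at x = +50 mm. At x = -52 mm the handle is clear of the cup.
- spoon_end (a point): Free end of the spoon's handle (x = -80 mm, 2 mm above its underside).
- spoon_bowl (a point): Centre of the spoon's bowl (x = +50 mm, 2 mm above its underside).
- tray: Fixed open wooden cutlery tray, 200 mm long (its x) by 80 mm wide (its y) by 30 mm high, walls and floor 4 mm thick. Origin: centre of its underside. It stands left or right of the cup.
- rack: Fixed cup rack; origin on the counter right below the hook, x away from the robot. Shelf board x = -20 to 22 mm, y = +-110 mm, underside 285 mm up; lip on its front edge up to 353 mm. Posts 18 mm square at x = 10, y = +-100 mm; feet 12 mm high, x = -40 to 70 mm. Below the hook is free. A vertical gripper bringing the cup hits board and lip: tilt it about 30 degrees, body leaning back to the robot.
- hook_seat (a point): Seat of the brass hook, 180 mm up: top of its lowest point; axes as the rack's (x away from the robot, y left, z up). The hook is a flat strap 11 mm wide (x), 3 mm thick, bent in the y-z plane: down from the board at y = +16 mm, slanting to the seat, up to a tip at y = -18 mm. Open to -y: bring the handle from -y over the tip to y = 0, lower it 10 to 20 mm, let go: the cup swings down.
- cup2: The other white porcelain cup, same shape and size, standing on a cork coaster; to be left alone. Origin: centre of its underside.
- jar: Glass sugar jar with a steel lid, 80 mm diameter, 110 mm high; to be left alone. Origin: centre of its underside. It stands on the side where the tray is not.
- hook_tip (a point): Top of the hook's free, upturned end: 12 to 13 mm above the seat, at y = -18 mm in the rack's axes.
There are look-alikes about, which are no part of the job. Several things have the shape of the spoon; the one meant has the colours described above.

How it is judged (in metres and radians):
On the way, in this order (a step that is already met when the one before it is completed fails the run):
1. the spoon lies wholly inside the tray and is let go (x of spoon_end in the frame of tray between -0.1 and 0.1 m and y of spoon_end in the frame of tray between -0.04 and 0.04 m and z of each of spoon_end, spoon_bowl in the frame of tray below 0.03 m and x of spoon_bowl in the frame of tray between -0.1 and 0.1 m and y of spoon_bowl in the frame of tray between -0.04 and 0.04 m and contact force between spoon and the fingers below 0.05 N), for 0.2 s.
2. the cup hangs by its handle on the hook and is let go (distance between cup_loop and hook_seat below 0.028 m and contact force between cup and rack above 0.5 N and contact force between cup and spoon below 0.05 N and contact force between cup and the fingers below 0.05 N), for 0.2 s.
At the end, for the whole second after the job is handed in: Spoon's handle end and bowl centre inside the tray (100 by 40 mm from its centre, below its 30 mm rim); cup's weight on the rack (over 0.5 N), its handle opening's centre within 28 mm of the hook's seat, not touching the spoon; cup at most swaying (under 0.15 m/s, 2.5 rad/s), spoon still (x of spoon_end in the frame of tray between -0.1 and 0.1 m and y of spoon_end in the frame of tray between -0.04 and 0.04 m and z of each of spoon_end, spoon_bowl in the frame of tray below 0.03 m and x of spoon_bowl in the frame of tray between -0.1 and 0.1 m and y of spoon_bowl in the frame of tray between -0.04 and 0.04 m and distance between cup_loop and hook_seat below 0.028 m and contact force between cup and rack above 0.5 N and contact force between cup and spoon below 0.05 N and linear speed of cup below 0.15 m/s and angular speed of cup below 2.5 rad/s and linear speed of spoon below 0.03 m/s).
It fails at once if the cup is knocked over on the counter (tilted more than 1.2 rad with its underside lower than 90 mm) (angle between cup's own z axis and vertical above 1.2 rad and height (world z) of cup below 0.09 m).
It fails at once if the other cup is moved by more than 30 mm (distance of cup2 from where it was at the start of the episode above 0.03 m).
It fails at once if the sugar jar is moved by more than 30 mm (distance of jar from where it was at the start of the episode above 0.03 m).
It also fails if it takes over 51 s, if anything falls off the work surface, if the arm or the gripper's body presses on something with over 40 N, if the wrist force passes 120 N, or if a joint passes its speed limit or range.

## Working session

There is one attempt and no reset: what is moved stays moved. The work goes in short steps, Python scripts to look and compute and a tool call to move; the robot and the scene stay as the last step left them, time stands still between calls to the robot, and variables do not carry over. Pictures are saved under pics/ and viewed, at most 12 in all, crops included, and the job is handed in when it is done.

Besides the shell and the picture viewer there is one more tool, called after "Request:" as name([rows], argument=value, ...), one row to a line, values as JSON. move_arm: Moves the arm, as the interface text tells. Its arguments: {"type":"object","properties":{"steps":{"type":"array"}},"required":["steps"]}

```bash
mkdir -p pics
cat > h.py <<'E'
import numpy as np, cv2
from scipy.spatial.transform import Rotation as R
from cell import telemetry, eyes, ctrl, finder
def cam(n):
    c=eyes.calibration(n); a=np.array(c["attitude"],float)
    M=a if a.shape==(3,3) else (R.from_euler('xyz',a).as_matrix() if a.size==3 else R.from_quat(a).as_matrix())
    return c,M,np.array(c["position"],float)
def w(n,p):
    c,M,t=cam(n); return M@np.array(p,float)+t
def cloud(n,d,m):
    c,M,t=cam(n); v,u=np.nonzero(m&(d>0)); z=d[v,u]
    return np.c_[(u-c["cx"])/c["fx"]*z,(v-c["cy"])/c["fy"]*z,z]@M.T+t
def pix(n,P):
    c,M,t=cam(n); q=(np.array(P,float)-t)@M; return q[...,0]/q[...,2]*c["fx"]+c["cx"],q[...,1]/q[...,2]*c["fy"]+c["cy"]
def pts(n,names):
    for k in names:
        print(n,k,[(np.round(w(n,r["location"])).astype(int).tolist(),round(r["confidence"],2)) for r in finder.pinpoint(n,k)[:4]])
E
python3 - <<'E'
from h import *
for n in("side","top"):
    im,d=eyes.get_image(n); cv2.imwrite(f"pics/{n}0.png",im); np.save(f"{n}0.npy",d); print(eyes.calibration(n))
    pts(n,["cup","cup_loop","spoon","spoon_end","spoon_bowl","tray","rack","hook_seat","hook_tip","cup2","jar"])
print(telemetry.read_state())
E
```

```text
{'fx': 614.5548047857013, 'fy': 614.5548047857013, 'cx': 301.2892214243251, 'cy': 239.15182050698212, 'position': array([-244.79041091,  727.04124889, 1288.51004209]), 'attitude': array([-2.40714871, -0.0134469 , -2.32230518])}
side cup [([435, -8, 1], 0.73), ([747, -301, 8], 0.69)]
side cup_loop [([467, -39, 36], 0.9)]
side spoon [([224, 318, -1], 0.92), ([548, 178, 0], 0.82), ([437, -6, 65], 0.63), ([747, -302, 7], 0.61)]
side spoon_end [([508, -39, 69], 0.76), ([187, 238, 2], 0.76), ([573, 107, 8], 0.75), ([305, -54, 1], 0.72)]
side spoon_bowl [([322, -181, -1], 0.83), ([536, 229, 1], 0.82), ([396, 18, 68], 0.65), ([234, 364, 0], 0.57)]
side tray [([439, -286, 1], 0.92), ([509, -37, 67], 0.67)]
side rack []
side hook_seat [([647, -24, 178], 0.87), ([747, -302, 7], 0.69)]
side hook_tip [([649, -42, 191], 0.55)]
side cup2 [([435, -8, 1], 0.73), ([747, -301, 8], 0.69)]
side jar [([421, 293, -3], 0.81)]
{'fx': 493.71421587426, 'fy': 493.71421587426, 'cx': 319.86125192678674, 'cy': 239.86013930803375, 'position': array([ 286.47680883,   20.77130276, 1096.34307295]), 'attitude': array([
[... 695 characters left out ...]
 'qpos': array([ 1.04220228,  0.62833316,  0.03850197,  1.51738238, -0.02699639,
        0.99626899, -0.01996904]), 'qd': array([-2.04832151e-05,  6.30681836e-04,  1.03942469e-03,  9.87545067e-05,
        1.94576300e-03,  2.00315964e-04, -5.40318334e-04]), 'tau': array([-2.88172369e-04, -5.63285851e+01,  1.22552466e+00, -1.93784791e+01,
        1.10104156e-02,  1.70223215e-03,  4.14519457e-05]), 'eef_pos': array([ 290.23429069, -581.65097178,  231.36246432]), 'tool_rot': array([ 3.14146702e+00, -3.79773766e-05,  4.62800766e-01]), 'force': array([-0.2339633 , -0.08882406, -0.4713488 ]), 'torque': array([ 0.02860555, -0.00838524,  0.06473535]), 'gripper_force': 0.0, 'width': 85.46086299730568}
```

View pics/side0.png

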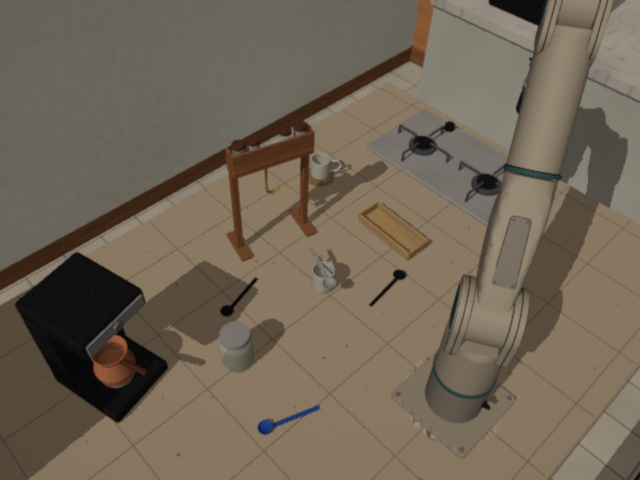

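View pics/top0.png

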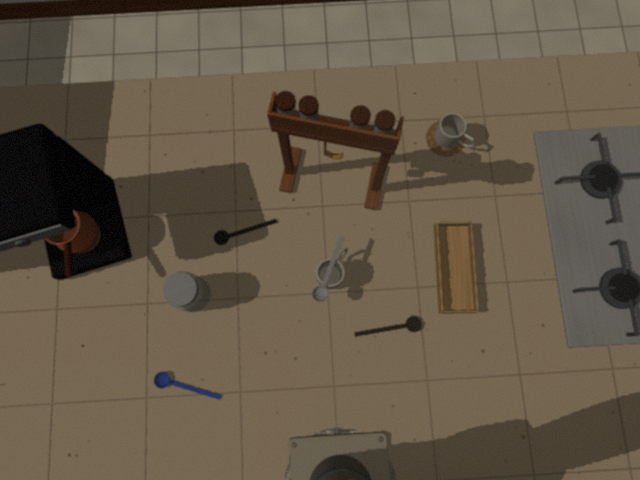

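The side and top pictures show the cup at about (323,277) and (330,272), with the steel spoon across it. The tray is on the right at top (457,267), the rack hook at top (333,152), and the jar on the left. The reported cup_loop lies along the spoon, which is suspicious, so I'll zoom in.

Run:
```python
from h import *
out=[]
for n,(u,v) in(("side",(323,270)),("top",(332,270))):
    im=cv2.imread(f"pics/{n}0.png"); c=im[v-45:v+45,u-45:u+45]; out.append(cv2.resize(cv2.convertScaleAbs(c,alpha=1.3),(400,400),interpolation=cv2.INTER_CUBIC))
cv2.imwrite("pics/z.png",np.hstack(out))
d=np.load("top0.npy"); m=np.zeros(d.shape,bool); m[225:315,285:380]=1
P=cloud("top",d,m); H=P[(P[:,2]>15)&(P[:,2]<62)]; S=P[(P[:,2]>62)&(P[:,2]<85)]
print("cup-ish bbox",H.min(0),H.max(0))
r=np.hypot(*(P[:,:2]-[432,-8]).T); q=P[(r>34)&(P[:,2]>12)]
from collections import Counter
for p in q[np.lexsort((q[:,2],))][::8]: print(np.round(p).astype(int),end=' ')
# tray
T=np.zeros(d.shape,bool);T[215:320,425:485]=1; Q=cloud("top",d,T); Q=Q[(Q[:,2]>24)&(Q[:,2]<40)]
print("\ntray rect",cv2.minAreaRect(Q[:,:2].astype(np.float32)),np.median(Q[:,2]))
# board lip top
T[:]=0;T[85:160,260:410]=1;Q=cloud("top",d,T); Q=Q[(Q[:,2]>335)&(Q[:,2]<365)]
print("lip",cv2.minAreaRect(Q[:,:2].astype(np.float32)))
```

```text
cup-ish bbox [405.19925766 -49.11961852  15.01824041] [488.98114859  22.11992051  61.97219276]
[471 -38  16] [466 -33  24] [486 -46  45] [479 -43  57] [464 -25  60] [460 -29  61] [474 -36  62] [466 -31  64] [400  15  67] [390  16  67] [402  17  68] [389  12  68] [394  22  68] [504 -29  69] [398  26  69] [395  11  69] [387  18  70] [385  20  70] [497 -33  70] [487 -22  70] [389  18  70] [466 -14  70] [501 -36  71] [493 -27  71] [394  26  71] [382  27  71] [490 -33  71] [489 -22  71] [484 -30  72] [494 -35  72] [388   6  72] [500 -38  72] [397   5  72] [386  29  72] [392   3  73] [393  20  73] [379  25  73] [398  30  73] [503 -31  74] [484 -24  74] [377  23  74] [386   2  74] [398   3  75] [406  25  75] [381  31  76] [374  13  76] [378   6  78] [377  25  80] 
tray rect ((436.5323486328125, -285.19403076171875), (81.18118286132812, 199.06033325195312), 86.96698760986328) 28.824677830464566
lip ((649.9622802734375, -24.244171142578125), (219.92066955566406, 43.84019088745117), 74.8623046875)
```

View pics/z.png

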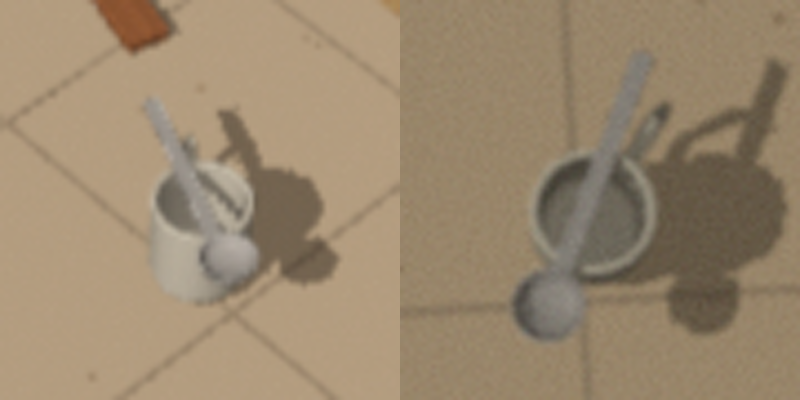

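The zoom settles it: the cup's ear shows at top crop (655,130) and points at about -34°. The spoon lies at about -24°, with its bowl towards the robot. The estimates agree with the sizes given:

| Thing | Position (mm) | Yaw |
|---|---|---|
| Cup | (432,-8) | -34° |
| Spoon origin | (436,-5) | about -24° |
| Tray | (436,-286) | -3° |
| Hook seat | (648,-24,179) | -15° (rack) |

I'll move above the spoon's handle.

Request:
move_arm([
  [0,0,-3.4,0.0138,0.0368,-0.006,0.06],
  [0,0,-3.4,0.0138,0.0368,-0.006,0.06],
  [0,0,-3.4,0.0138,0.0368,-0.006,0.06],
  [0,0,-3.4,0.0138,0.0368,-0.006,0.06],
  [0,0,-3.4,0.0138,0.0368,-0.006,0.06],
])

```text
clock: 1.7
eef_pos: [359.7, -396.3, 201.3]
tool_rot: [3.141, -0.001, 0.163]
force: [0.1, -0.0, -0.3]
width: 59.8
gripper_force: 0.0
```

Request:
move_arm([
  [0,0,-3.4,0.0138,0.0368,-0.006,0.06],
  [0,0,-3.4,0.0138,0.0368,-0.006,0.06],
  [0,0,-3.4,0.0138,0.0368,-0.006,0.06],
  [0,0,-3.4,0.0138,0.0368,-0.006,0.06],
  [0,0,-3.4,0.0138,0.0368,-0.006,0.06],
])

```text
clock: 2.2
eef_pos: [428.9, -212.2, 171.4]
tool_rot: [3.141, -0.001, -0.133]
force: [0.4, 0.3, -0.4]
width: 60.0
gripper_force: 0.0
```

Request:
move_arm([
  [0,0,-3.4,0.0138,0.0368,-0.006,0.06],
  [0,0,-3.4,0.0138,0.0368,-0.006,0.06],
  [0,0,-3.4,0.0138,0.0368,-0.006,0.06],
  [0,0,-3.4,0.0138,0.0368,-0.006,0.06],
  [0,0,-3.4,0.0138,0.0368,-0.006,0.06],
])

```text
clock: 2.7
eef_pos: [498.0, -28.0, 141.3]
tool_rot: [-3.141, -0.001, -0.43]
force: [0.8, 0.0, 0.2]
width: 59.9
gripper_force: 0.0
```

Run:
```python
from h import *
s=telemetry.read_state(); print(s["clock"],s["eef_pos"],np.degrees(s["tool_rot"]),s["width"],s["qpos"])
# spoon fit from first depth (colour/height): points z 66..76 within strip
for n,(u0,u1,v0,v1) in(("top",(285,380,225,315)),("side",(295,345,240,300))):
    d=np.load(f"{n}0.npy"); m=np.zeros(d.shape,bool); m[v0:v1,u0:u1]=1
    P=cloud(n,d,m); a=np.array([.91,-.41]); q=P[:,:2]-[436,-5]; al=q@a; pe=q@[.41,.91]
    S=P[(P[:,2]>64)&(P[:,2]<78)&(al>33)&(al<90)&(abs(pe)<16)]; B=P[(P[:,2]>62)&(P[:,2]<80)&(al<-36)&(abs(pe)<25)]
    c=S[:,:2].mean(0); b=B[:,:2].mean(0); print(n,len(S),c,S[:,2].mean(),len(B),b,np.degrees(np.arctan2(*(c-b)[::-1])),((S[:,:2]-[436,-5])@a).max())
```

```text
2.7 [497.9583553  -28.01318273 141.28488001] [-1.79983354e+02 -4.35201631e-02 -2.46157063e+01] 59.93887012231431 [-0.19983667  0.56758172  0.29279813  2.02918655 -0.28595937  0.5824153
 -1.71068213]
top 104 [488.11921301 -27.02453695] 71.31112465490921 207 [390.51251416  17.33596278] -24.44094742823844 79.5513246647882
side 55 [486.76832669 -27.05750706] 70.17374519575944 112 [391.27552517  15.31977811] -23.930435036457485 78.83867815913015
```

Request:
move_arm([
  [0,0,0.3,-0.001,-0.003,-0.03,0.05],
  [0,0,0,0,0,-0.03,0.05],
  [0,0,0,0,0,-0.0215,0.045],
  [0,0,0,0,0,0,0.03],
  [0,0,0,0,0,0,0.015],
])

```text
clock: 3.2
eef_pos: [496.4, -32.8, 60.1]
tool_rot: [3.142, 0.0, -0.422]
force: [-0.4, -0.7, -0.7]
width: 16.7
gripper_force: 0.0
```

Request:
move_arm([
  [0,0,0,0,0,0,0.0],
  [0,0,0,0,0,0,0.0],
  [0,0,0,0,0,0,0.0],
  [0,0,0,0,0,0,0.0],
])

```text
clock: 3.6
eef_pos: [496.9, -32.7, 60.5]
tool_rot: [-3.141, -0.002, -0.422]
force: [0.6, -0.2, 1.5]
width: 7.7
gripper_force: 58.6
```

Request:
move_arm([
  [0,0,0,0,0,0.01,0.0],
  [0,0,0,0,0,0.02,0.0],
  [0,0,0,0,0,0.03,0.0],
  [0,0,0,0,0,0.03,0.0],
  [0,0,0,0,0,0,0.0],
])

```text
clock: 4.1
eef_pos: [498.6, -33.0, 153.7]
tool_rot: [-3.139, -0.007, -0.422]
force: [1.0, 0.5, -0.2]
width: 7.5
gripper_force: 58.5
```

Run:
```python
from h import *
print(telemetry.read_state()["width"])
o=[]
for n,(u,v) in(("side",(320,250)),("top",(332,250))):
    im,d=eyes.get_image(n); o.append(cv2.resize(im[v-60:v+60,u-60:u+60],(400,400)))
    pts(n,["cup","cup_loop","spoon","spoon_end","spoon_bowl"])
cv2.imwrite("pics/lift.png",np.hstack(o))
```

```text
7.490327308961889
side cup [([433, -7, -2], 0.6)]
side cup_loop [([472, -38, 38], 0.57)]
side spoon [([223, 318, -1], 0.95), ([313, -132, -2], 0.75), ([438, -10, 161], 0.64), ([550, 178, -1], 0.59)]
side spoon_end [([189, 242, 2], 0.98), ([307, -57, 3], 0.54), ([509, -42, 160], 0.48), ([438, -291, 0], 0.33)]
side spoon_bowl [([242, 366, 4], 0.96), ([394, 12, 163], 0.83), ([541, 231, 1], 0.68), ([320, -184, 0], 0.48)]
top cup [([752, -305, 3], 0.74)]
top cup_loop []
top spoon [([313, -128, -1], 0.88), ([554, 183, -3], 0.72)]
top spoon_end []
top spoon_bowl [([537, 230, 1], 0.85), ([320, -179, 3], 0.7), ([235, 362, 5], 0.54)]
```

View pics/lift.png

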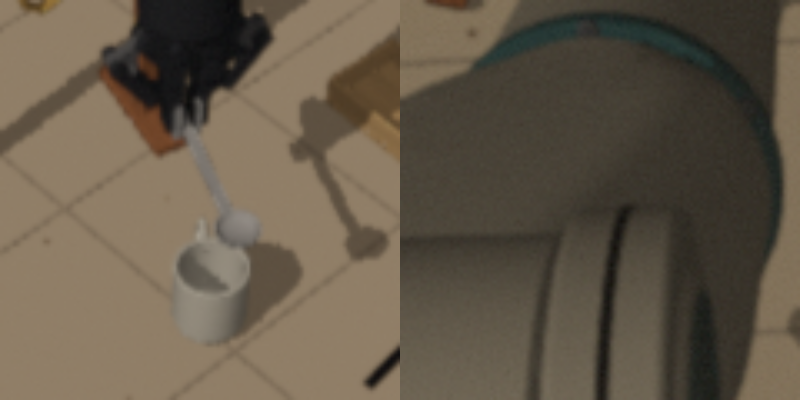

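The side view shows the spoon held level by its end, at crop (190,125) to (238,225), and the cup still upright. I'll carry it over to the tray.

Request:
move_arm([
  [0,0,2.7,0,-0.032,0,0],
  [0,0,2.7,0,-0.032,0,0],
  [0,0,2.7,0,-0.032,0,0],
  [0,0,2.7,0,-0.032,0,0],
  [0,0,2.7,0,-0.032,0,0],
])

```text
clock: 5.2
eef_pos: [496.0, -193.9, 149.7]
tool_rot: [-3.142, 0.0, -0.185]
force: [0.7, 0.4, -0.7]
width: 7.8
gripper_force: 58.6
```

Request:
move_arm([
  [0,0,2.7,-0.001,-0.032,0,0],
  [0,0,2.7,-0.001,-0.032,0,0],
  [0,0,2.7,0,-0.032,0,0],
  [0,0,0,0,0,-0.03,0],
  [0,0,0,0,0,-0.03,0],
])

```text
clock: 5.7
eef_pos: [494.5, -290.8, 89.7]
tool_rot: [3.14, -0.002, -0.048]
force: [0.6, 1.0, -1.3]
width: 7.5
gripper_force: 58.6
```

Run:
```python
from h import *
print(telemetry.read_state()["eef_pos"],telemetry.read_state()["tool_rot"])
for n in("side","top"):
    im,d=eyes.get_image(n)
    pts(n,["spoon_end","spoon_bowl","tray"])
    if n=="side": cv2.imwrite("pics/tray.png",cv2.resize(im[150:290,310:470],(640,560)))
```

```text
[ 494.48492552 -290.8125542    89.71198137] [ 3.13995601e+00 -2.38052672e-03 -4.78963465e-02]
side spoon_end [([304, -54, 0], 0.72), ([192, 240, 2], 0.69), ([508, -295, 97], 0.68), ([574, 107, 7], 0.5)]
side spoon_bowl [([236, 362, 3], 0.82), ([322, -186, -2], 0.68), ([379, -285, 99], 0.61), ([538, 227, 0], 0.58)]
side tray [([436, -288, -3], 0.75), ([648, -23, 176], 0.36), ([471, -39, 38], 0.18)]
top spoon_end [([306, -53, 1], 0.84), ([574, 101, 4], 0.78), ([194, 240, 5], 0.76), ([510, -294, 98], 0.64)]
top spoon_bowl [([234, 362, 3], 0.97), ([321, -180, 1], 0.96), ([537, 233, 3], 0.93)]
top tray [([433, -288, 4], 0.95)]
```

View pics/tray.png

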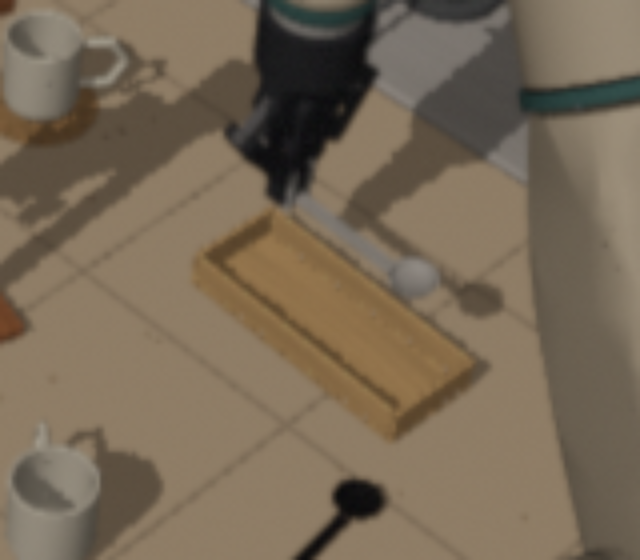

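The side view shows the spoon held level above the tray, lined up with its long axis. I'll lower it and release.

Request:
move_arm([
  [0,0,0,0,0.001,-0.03,0],
  [0,0,0,0,0.001,-0.025,0],
  [0,0,0,0,0,-0.02,0],
  [0,0,0,0,0,-0.005,0],
  [0,0,0,0,0,0,0],
])

```text
clock: 6.6
eef_pos: [494.4, -286.6, 10.1]
tool_rot: [3.142, -0.0, -0.045]
force: [0.1, -0.3, -0.7]
width: 7.7
gripper_force: 58.6
```

Request:
move_arm([
  [0,0,0,0,0,0,0.02],
  [0,0,0,0,0,0,0.026],
  [0,0,0,0,0,0,0.026],
  [0,0,0,0,0,0.02,0.026],
  [0,0,0,0,0,0.03,0.026],
])

```text
clock: 7.1
eef_pos: [493.1, -286.0, 59.5]
tool_rot: [-3.14, 0.003, -0.045]
force: [-0.5, -0.4, 0.1]
width: 25.7
gripper_force: 0.0
```

Request:
move_arm([
  [0,0,0,0,0,0.03,0.026],
  [0,0,0,0,0,0.03,0.05],
  [0,0,0,0,0,0.03,0.085],
])

```text
clock: 7.4
eef_pos: [494.2, -286.6, 151.7]
tool_rot: [3.141, -0.001, -0.045]
force: [1.2, 0.4, 0.0]
width: 54.3
gripper_force: 0.0
```

Run:
```python
from h import *
s=telemetry.read_state();print(s["eef_pos"],s["tool_rot"],s["qpos"])
for n in("side","top"):
    im,d=eyes.get_image(n)
    pts(n,["spoon_end","spoon_bowl","cup","cup_loop","hook_seat","hook_tip"])
    if n=="side":
        cv2.imwrite("pics/tray2.png",cv2.resize(im[150:290,310:470],(640,560))); np.save("side1.npy",d)
        m=np.zeros(d.shape,bool); m[240:300,295:350]=1; P=cloud(n,d,m)
        q=P[(P[:,2]>35)&(P[:,2]<75)]; r=q[q[:,2]>63]; print("rim rect",cv2.minEnclosingCircle(r[np.hypot(*(r[:,:2]-[432,-8]).T)<36][:,:2].astype(np.float32)), len(r))
        e=q[np.hypot(*(q[:,:2]-[432,-8]).T)>38]; print("ear",len(e),e.mean(0) if len(e) else 0)
```

```text
[ 494.21763166 -286.61231261  151.65483173] [ 3.14128908e+00 -7.88827230e-04 -4.51334011e-02] [ 0.37137232  0.62180411  0.16262082  1.82467737 -0.14602968  0.7058186
 -1.00058584]
side spoon_end [([572, 103, 4], 0.81), ([508, -289, 4], 0.79), ([190, 239, 0], 0.67), ([303, -53, 1], 0.47)]
side spoon_bowl [([319, -182, 0], 0.76), ([238, 363, 3], 0.68), ([537, 231, 2], 0.64), ([381, -284, 2], 0.6)]
side cup [([435, -7, 1], 0.61), ([748, -305, 6], 0.56)]
side cup_loop [([471, -39, 36], 0.77)]
side hook_seat [([650, -22, 181], 0.56), ([643, -42, 190], 0.45)]
side hook_tip [([644, -40, 192], 0.75)]
rim rect ((432.0719909667969, -6.951395034790039), 32.75593185424805) 97
ear 16 [472.84385181 -34.81081006  57.19613031]
top spoon_end [([510, -290, 5], 0.97), ([193, 240, 6], 0.94), ([307, -54, -1], 0.84), ([575, 101, 5], 0.61)]
top spoon_bowl [([320, -180, 2], 0.87), ([232, 363, 4], 0.74), ([537, 230, 2], 0.71), ([376, -285, 5], 0.6)]
top cup [([751, -303, 3], 0.74), ([436, -6, 0], 0.68)]
top cup_loop [([469, -31, 37], 0.88)]
top hook_seat [([652, -23, 178], 0.61)]
top hook_tip [([646, -41, 196], 0.82)]
```

View pics/tray2.png

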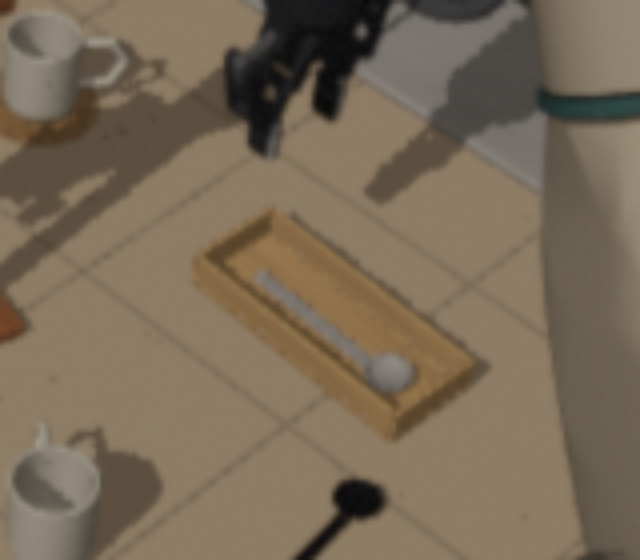

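The spoon lies wholly in the tray, at crop (260,275) to (395,370). The rim centre puts the cup at (433,-7), with its ear at about -36°. Next I'll grasp the cup across its own y.

Request:
move_arm([
  [0,0,-4.2,-0.0077,0.035,0,0.085],
  [0,0,-4.2,-0.0077,0.035,0,0.085],
  [0,0,-4.2,-0.0077,0.035,0,0.085],
  [0,0,-4.2,-0.0077,0.035,0,0.085],
  [0,0,-4.2,-0.0077,0.035,0,0.085],
])

```text
clock: 8.6
eef_pos: [455.4, -110.3, 149.8]
tool_rot: [-3.141, -0.0, -0.415]
force: [0.7, 0.4, 0.8]
width: 84.3
gripper_force: 0.0
```

Request:
move_arm([
  [0,0,-4.2,-0.0077,0.035,0,0.085],
  [0,0,-4.2,-0.0077,0.035,0,0.085],
  [0,0,-4.0,-0.0077,0.035,0,0.085],
  [0,0,0,0,0,0,0.085],
])

```text
clock: 9.0
eef_pos: [431.1, -1.2, 149.4]
tool_rot: [-3.141, 0.004, -0.62]
force: [0.2, 0.7, 0.1]
width: 85.2
gripper_force: 0.0
```

Run:
```python
from h import *
s=telemetry.read_state();print(s["clock"],s["eef_pos"],np.degrees(s["tool_rot"]),s["qpos"],s["width"])
```

```text
9.0 [431.0748349   -1.19824066 149.44024744] [-179.97159024    0.20695565  -35.54977612] [-0.31821838  0.48991743  0.36242118  2.1916172  -0.34987652  0.51651797
 -1.87892076] 85.17482745076325
```

Request:
move_arm([
  [0,0,0,0.002,-0.006,-0.02,0.085],
  [0,0,0,0,0,-0.035,0.085],
  [0,0,0,0,0,-0.035,0.085],
  [0,0,0,0,0,-0.025,0.085],
  [0,0,0,0,0,-0.0115,0.085],
])

```text
clock: 9.5
eef_pos: [434.1, -13.1, 25.3]
tool_rot: [3.141, 0.003, -0.629]
force: [0.1, 0.5, 0.5]
width: 85.2
gripper_force: 0.0
```

Request:
move_arm([
  [0,0,0,0,0,0,0.07],
  [0,0,0,0,0,0,0.063],
  [0,0,0,0,0,0,0.055],
  [0,0,0,0,0,0,0.04],
  [0,0,0,0,0,0,0.04],
])

```text
clock: 10.0
eef_pos: [435.3, -12.2, 27.9]
tool_rot: [-3.139, -0.0, -0.628]
force: [-0.3, -0.2, 5.3]
width: 59.5
gripper_force: 65.0
```

Request:
move_arm([
  [0,0,0,0,0,0.01,0.04],
  [0,0,0,0,0,0.02,0.04],
  [0,0,4.0,0,0,0.03,0.04],
  [0,0,5.0,0,0,0.035,0.04],
  [0,0,5.0,0,0,0.035,0.04],
])

```text
clock: 10.5
eef_pos: [433.9, -12.3, 158.3]
tool_rot: [-3.142, 0.002, -0.38]
force: [1.2, 1.2, -0.8]
width: 59.7
gripper_force: 65.0
```

Request:
move_arm([
  [-1.56,-5.8,6.9,0.018,-0.008,0,0.04],
  [-1.56,-5.8,0,0.018,-0.008,0,0.04],
  [-1.56,-5.8,0,0.018,-0.008,0,0.04],
  [-1.56,-5.8,0,0.018,-0.008,0,0.04],
  [-1.56,-5.8,0,0.018,-0.008,0,0.04],
])

```text
clock: 11.0
eef_pos: [521.3, -39.7, 187.2]
tool_rot: [-3.133, -0.374, -0.267]
force: [2.0, 1.3, -1.2]
width: 59.1
gripper_force: 65.1
```

Request:
move_arm([
  [0,0,0,0,0,0,0.04],
  [0,0,0,0,0,0,0.04],
])

```text
clock: 11.2
eef_pos: [522.9, -38.7, 187.9]
tool_rot: [-3.129, -0.376, -0.271]
force: [-0.6, 0.5, -0.7]
width: 59.6
gripper_force: 65.1
```

```bash
cat > c.py <<'E'
from h import *
import sys
s=telemetry.read_state();T=R.from_euler('xyz',s["tool_rot"]).as_matrix();print(s["clock"],s["eef_pos"],np.degrees(s["tool_rot"]),s["qpos"],s["width"])
yaw=-np.radians(15.1); ex=np.array([np.cos(yaw),np.sin(yaw),0]); ey=np.array([-np.sin(yaw),np.cos(yaw),0]); seat=np.array([649,-23.5,180])
f=lambda p:np.round([(p-seat)@ex,(p-seat)@ey,p[2]-180],1)
print("tcp in rack",f(s["eef_pos"]),"tool z",T[:,2],"tool y in rack",T[:,1]@ex,T[:,1]@ey,T[2,1])
o=[]
for n in("side","top"):
    im,d=eyes.get_image(n); np.save(f"{n}_c.npy",d)
    for k in("cup","cup_loop"):
        for r in finder.pinpoint(n,k)[:3]:
            p=w(n,r["location"])
            if p[2]>60: print(n,k,round(r["confidence"],2),np.round(p),"rack",f(p),"tool",np.round(T.T@(p-s["eef_pos"]),1))
    u,v=pix(n,s["eef_pos"]+[0,0,20]); u=int(min(max(u,70),570)); v=int(min(max(v,70),410)); o.append(cv2.resize(im[v-70:v+70,u-70:u+70],(400,400)))
cv2.imwrite("pics/"+sys.argv[1],np.hstack(o))
E
python3 c.py held.png
```

```text
11.2 [522.91442931 -38.69348966 187.92334145] [-179.2711526   -21.53781969  -15.54055543] [-0.51438403  0.47659653  0.65489692  2.26481624 -1.09850221  0.23392908
 -0.76150546] 59.61619975952877
tcp in rack [-117.8  -47.5    7.9] tool z [ 0.3570734  -0.08609432 -0.93010019] tool y in rack -0.0030187134814092837 -0.9999254399005021 -0.011832244449125312
side cup 0.62 [529. -42. 160.] rack [-111.3  -49.6  -20.3] tool [-4.3  2.4 28.6]
side cup_loop 0.96 [555. -57. 211.] rack [-82.6 -56.6  31.3] tool [41.4  8.7 -8.9]
top cup_loop 0.6 [552. -44. 209.] rack [-88.  -44.5  29.4] tool [35.6 -3.4 -9. ]
```

View pics/held.png

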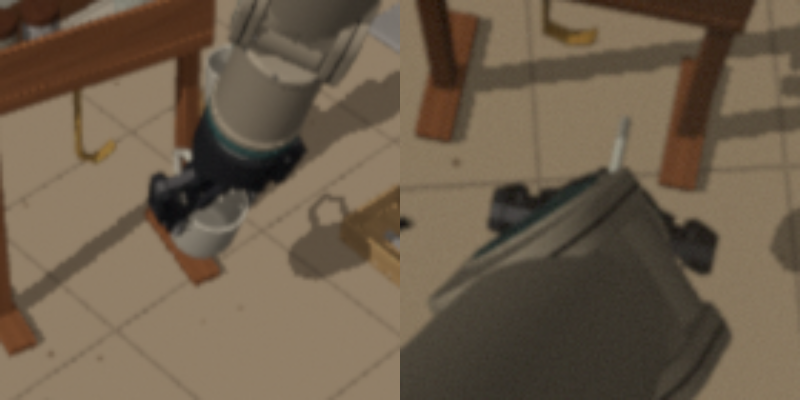

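The pictures show the cup held with its ear forwards and free, at top crop (612-625,120-170), and the hook at (575,35). The tilt stopped at 21.5° because of joint limits. I'll go farther out and tilt the rest there.

Request:
move_arm([
  [0,0,0,0.0125,-0.0025,-0.006,0.04],
  [0,0,0,0.0125,-0.0025,-0.006,0.04],
  [-0.7,-2.7,0,0.0125,-0.0025,-0.006,0.04],
  [-0.7,-2.7,0,0.0125,-0.0025,-0.006,0.04],
  [-0.7,-2.7,0,0.0065,-0.0025,-0.004,0.04],
])

```text
clock: 12.0
eef_pos: [600.4, -49.4, 200.3]
tool_rot: [3.138, -0.457, -0.271]
force: [-0.0, -0.7, -0.7]
width: 59.7
gripper_force: 65.1
```

```bash
cat > s.py <<'E'
from h import *
s=telemetry.read_state();T=R.from_euler('xyz',s["tool_rot"]).as_matrix()
yaw=-np.radians(15.1); ex=np.array([np.cos(yaw),np.sin(yaw),0]); ey=np.array([-np.sin(yaw),np.cos(yaw),0]); seat=np.array([649,-23.5,180])
f=lambda p:np.round([(p-seat)@ex,(p-seat)@ey,p[2]-180],1)
L=s["eef_pos"]+T@[39.5,1,-9.8]
print(s["clock"],s["eef_pos"],np.degrees(s["tool_rot"]),s["qpos"],"tcp",f(s["eef_pos"]),"loop",f(L),s["force"],s["width"])
E
python3 s.py
```

```text
12.0 [600.39124546 -49.35064296 200.26528652] [179.80277788 -26.17443003 -15.52594903] [-0.50179407  0.54234086  0.66328726  2.13232152 -1.09938204  0.23320863
 -0.78884555] tcp [-40.2 -37.6  20.3] loop [ -9.1 -38.8  46.5] [-0.049108   -0.70640661 -0.69062212] 59.73482149416993
```

The wrist sits on the limits of q5 and q6. I'll fit a small kinematic model to the recorded states to see which postures can reach the hook pose.

```bash
cat > k.py <<'E'
from h import *
import itertools
from scipy.optimize import least_squares
D=[([1.04220228,.62833316,.03850197,1.51738238,-.02699639,.99626899,-.01996904],[290.234,-581.651,231.362],[179.9928,-.0022,26.5165]),
([-.19983667,.56758172,.29279813,2.02918655,-.28595937,.5824153,-1.71068213],[497.958,-28.013,141.285],[-179.98335,-.04352,-24.6157]),
([.37137232,.62180411,.16262082,1.82467737,-.14602968,.7058186,-1.00058584],[494.218,-286.612,151.655],np.degrees([3.14128908,-7.888e-4,-.04513340])),
([-.31821838,.48991743,.36242118,2.1916172,-.34987652,.51651797,-1.87892076],[431.075,-1.198,149.440],[-179.97159,.20696,-35.54978]),
([-.51438403,.47659653,.65489692,2.26481624,-1.09850221,.23392908,-.76150546],[522.914,-38.693,187.923],[-179.27115,-21.53782,-15.54056]),
([-.50179407,.54234086,.66328726,2.13232152,-1.09938204,.23320863,-.78884555],[600.391,-49.351,200.265],[179.80278,-26.17443,-15.52595])]
lo=np.array([-3.06,-.37,-1.25,.18,-1.1,.23,-2.94]);hi=np.array([3.06,2.12,1.32,2.47,4.24,1.98,2.94])
def fk(q,s,p):
    # p: d1,d3,d5,d7, lateral/forward offsets
    M=R.from_euler('z',-q[0]);t=np.array([0,0,p[0]])
    M=M*R.from_euler('y',q[1]);M=M*R.from_euler('z',s[0]*q[2]);t=t+M.apply([p[4],p[5],p[1]])
    M=M*R.from_euler('y',q[3]);M=M*R.from_euler('z',s[1]*q[4]);t=t+M.apply([p[6],p[7],p[2]])
    M=M*R.from_euler('y',q[5]);M=M*R.from_euler('z',s[2]*q[6]+p[8]);t=t+M.apply([0,0,p[3]])
    return t,M
def res(p,s):
    r=[]
    for q,x,e in D:
        t,M=fk(q,s,p); r+=list((t-x)/5)+list((M.inv()*R.from_euler('xyz',e,degrees=True)).as_rotvec()*100)
    return r
if __name__=="__main__":
    best=min((least_squares(res,[300,400,350,300,0,0,0,0,o],args=(s,)) for s in itertools.product([1,-1],repeat=3) for s in [s] for o in(0,1.57,3.14,-1.57)),key=lambda r:r.cost)
    b=None
    for s in itertools.product([1,-1],repeat=3):
        for o in (0,1.57,3.14,-1.57):
            r=least_squares(res,[300,400,350,300,0,0,0,0,o],args=(s,))
            if b is None or r.cost<b[0].cost: b=(r,s)
    p,s=b[0].x,b[1]; print(b[0].cost,s,np.round(p,2)); np.save("kin.npy",np.r_[s,p])
    yaw=-15.1; E=R.from_euler('z',yaw,degrees=True); seat=np.array([649,-23.5,0]); rng=np.random.default_rng(0)
    qn=np.array(D[-1][0])
    for th in (15,20,25,30):
        for tw in (0,):
            G=E*R.from_euler('y',-th,degrees=True)*R.from_euler('x',180,degrees=True)
            L=G.apply([39.5,1,-9.8]); sol=[]
            for yr,lz in ((-42,187),(0,187),(0,172)):
                x=seat+E.apply([0,yr,lz])-L
                def f(q):
                    t,M=fk(q,s,p); return np.r_[(t-x)/5,(M.inv()*G).as_rotvec()*50,(q-qn)*.02]
                c=[]
                for i in range(12):
                    q0=qn if i==0 else rng.uniform(lo,hi); r=least_squares(f,np.clip(q0,lo+1e-3,hi-1e-3),bounds=(lo,hi)); c.append((np.sum(r.fun[:6]**2),*np.round(r.x,2)))
                c.sort(); print(th,yr,lz,"\n  ",np.round(c[0],2),"\n  ",np.round(c[1],2),"\n  ",np.round(c[3],2))
E
timeout 400 python3 k.py
```

```text
0.1589618326139411 (-1, -1, -1) [359.87 557.95 372.95 377.51   8.64 -15.07  -4.31 -12.34   1.57]
15 -42 187 
   [ 0.   -0.49  0.68  0.79  1.96 -0.9   0.55 -0.97] 
   [ 0.   -0.49  0.68  0.79  1.96 -0.9   0.55 -0.97] 
   [ 0.   -0.49  0.68  0.79  1.96 -0.9   0.55 -0.97]
15 0 187 
   [ 0.   -0.58  0.71  0.82  1.94 -0.89  0.57 -1.07] 
   [ 0.   -0.58  0.71  0.82  1.94 -0.89  0.57 -1.07] 
   [ 0.   -0.58  0.71  0.82  1.94 -0.89  0.57 -1.07]
15 0 172 
   [ 0.   -0.56  0.72  0.78  1.95 -0.92  0.54 -1.04] 
   [ 0.   -0.56  0.72  0.78  1.95 -0.92  0.54 -1.04] 
   [ 0.   -0.56  0.72  0.78  1.95 -0.92  0.54 -1.04]
20 -42 187 
   [ 0.   -0.47  0.64  0.7   2.05 -1.02  0.38 -0.85] 
   [ 0.   -0.47  0.64  0.7   2.05 -1.02  0.38 -0.85] 
   [ 0.    0.07  0.53 -0.1   2.1   0.68  0.23 -2.49]
20 0 187 
   [ 0.   -0.57  0.67  0.75  2.02 -1.    0.41 -0.96] 
   [ 0.   -0.57  0.67  0.75  2.02 -1.    0.41 -0.96] 
   [ 0.   -0.11  0.54  0.03  2.07  0.46  0.23 -2.35]
20 0 172 
   [ 0.   -0.54  0.68  0.7   2.03 -1.04  0.37 -0.92] 
   [ 0.   -0.54  0.68  0.7   2.03 -1.04  0.37 -0.92] 
   [ 0.   -0.03  0.56 -0.0
[... 356 characters left out ...]
8  0.35  2.94]
25 0 172 
   [ 0.    0.03  0.57 -0.16  2.17  1.6   0.23  2.81] 
   [ 0.    0.03  0.57 -0.16  2.17  1.6   0.23  2.81] 
   [ 2.8  -0.5   0.65  0.6   2.07 -1.1   0.23 -0.87]
30 -42 187 
   [ 0.    0.06  0.54 -0.07  2.25  2.33  0.23  2.15] 
   [ 0.    0.06  0.54 -0.07  2.25  2.33  0.23  2.15] 
   [ 0.    0.06  0.54 -0.07  2.25  2.33  0.23  2.15]
30 0 187 
   [ 0.   -0.07  0.55 -0.03  2.22  2.16  0.23  2.23] 
   [ 0.   -0.07  0.55 -0.03  2.22  2.16  0.23  2.23] 
   [ 0.   -0.07  0.55 -0.03  2.22  2.16  0.23  2.23]
30 0 172 
   [ 0.   -0.1   0.58  0.02  2.23  2.36  0.23  2.03] 
   [ 0.   -0.1   0.58  0.02  2.23  2.36  0.23  2.03] 
   [31.34 -0.56  0.67  0.65  2.07 -1.1   0.23 -0.9 ]
```

The model fits the states well. A tilt of about 20° is comfortably reachable in this posture and clears the board by about 13 mm. I'll ease the tilt back and come down in front of the hook.

Request:
move_arm([
  [0.8,3.0,0,-0.008,-0.001,0,0.04],
  [0.8,3.0,0,-0.008,-0.001,-0.007,0.04],
  [0,0,0,0,0,-0.015,0.04],
  [0,0,0,0,0,-0.015,0.04],
  [0,0,0,0,0,0,0.04],
])

```text
clock: 12.5
eef_pos: [581.8, -50.4, 161.5]
tool_rot: [3.138, -0.344, -0.27]
force: [-0.5, 0.6, -1.2]
width: 59.5
gripper_force: 65.1
```

```bash
python3 s.py; python3 c.py pre.png
```

```text
12.5 [581.79927179 -50.44693752 161.52091601] [179.76560662 -19.69195683 -15.47307352] [-0.47233094  0.61356745  0.67472586  2.111442   -1.04152455  0.33502765
 -0.8333657 ] tcp [-57.9 -43.5 -18.5] loop [-24.  -44.7   4.1] [-0.53203595  0.62722949 -1.18787687] 59.51731477095604
12.5 [581.79927179 -50.44693752 161.52091601] [179.76560662 -19.69195683 -15.47307352] [-0.47233094  0.61356745  0.67472586  2.111442   -1.04152455  0.33502765
 -0.8333657 ] 59.51731477095604
tcp in rack [-57.9 -43.5 -18.5] tool z [ 0.32365606 -0.09383876 -0.94150998] tool y in rack -0.007889722299456534 -0.9999614576835731 0.0038516787744149183
side cup 0.88 [590. -57. 132.] rack [-48.4 -48.  -47.8] tool [-0.9  4.3 30.8]
side cup_loop 0.76 [615. -66. 183.] rack [-21.4 -49.3   3.5] tool [41.7  5.6 -8.3]
```

View pics/pre.png

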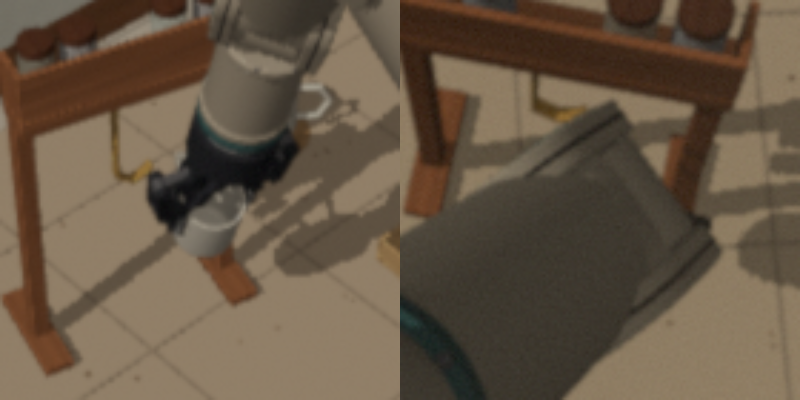

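The pictures show the ear in front of the gripper and the hook clear to its left, at side crop (125,170). The detected loop agrees with the model to within 3–5 mm. I'll advance, then check.

Request:
move_arm([
  [0,0,0,0.01,-0.0025,0.001,0.04],
  [0,0,0,0.01,-0.0025,0.001,0.04],
  [0,0,0,0.002,-0.001,0,0.04],
  [0,0,0,0,0,0,0.04],
])

```text
clock: 13.2
eef_pos: [605.0, -57.6, 164.5]
tool_rot: [3.137, -0.346, -0.271]
force: [0.2, -0.1, -0.7]
width: 59.9
gripper_force: 65.2
```

```bash
python3 s.py; python3 c.py pre2.png
```

```text
13.2 [605.03976955 -57.62029824 164.47375499] [179.73138117 -19.82995487 -15.50247204] [-0.46890876  0.64352081  0.7055683   2.0512996  -1.01389283  0.38362849
 -0.86253032] tcp [-33.6 -44.4 -15.5] loop [  0.3 -45.6   7.1] [ 0.19599613 -0.10745759 -0.68268594] 59.886578239369214
13.2 [605.03976955 -57.62029824 164.47375499] [179.73138117 -19.82995487 -15.50247204] [-0.46890876  0.64352081  0.7055683   2.0512996  -1.01389283  0.38362849
 -0.86253032] 59.886578239369214
tcp in rack [-33.6 -44.4 -15.5] tool z [ 0.32563156 -0.09518602 -0.94069321] tool y in rack -0.008614687330157652 -0.9999531672514825 0.004410268238125417
side cup 0.78 [611. -59. 137.] rack [-27.8 -44.5 -42.7] tool [-3.8 -0.1 27.6]
side cup_loop 0.55 [637. -74. 187.] rack [  1.6 -51.6   7.2] tool [40.8  7.  -9.4]
```

View pics/pre2.png

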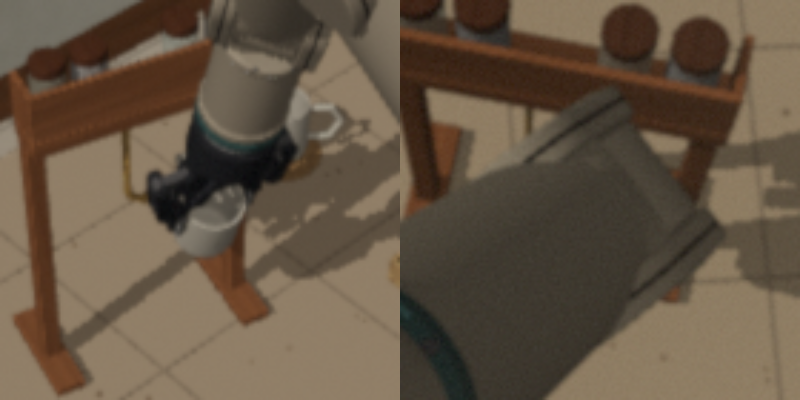

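Request:
move_arm([
  [0,0,0,0.0025,0.009,0,0.04],
  [0,0,0,0.0025,0.009,0,0.04],
  [0,0,0,0.0025,0.009,0,0.04],
])

```text
clock: 13.8
eef_pos: [612.0, -28.7, 164.3]
tool_rot: [3.138, -0.345, -0.27]
force: [0.9, 0.2, -1.5]
width: 59.6
gripper_force: 65.2
```

Request:
move_arm([
  [0,0,0,0.0025,0.009,0,0.04],
  [0,0,0,0.0025,0.009,0,0.04],
  [0,0,0,0,0,0,0.04],
  [0,0,0,0,0,0,0.04],
])

```text
clock: 14.2
eef_pos: [616.8, -11.9, 164.3]
tool_rot: [3.137, -0.346, -0.27]
force: [0.5, -0.3, -0.7]
width: 59.6
gripper_force: 65.2
```

```bash
python3 s.py; python3 c.py in.png
```

```text
14.2 [616.79647043 -11.922213   164.3439615 ] [179.73347441 -19.79702224 -15.4613271 ] [-0.58601292  0.67595412  0.76106161  2.02171756 -0.9907939   0.41357563
 -0.97762739] tcp [-34.1   2.8 -15.7] loop [-0.3  1.6  6.9] [ 0.54364585 -0.29027302 -0.69308977] 59.61511843222122
14.2 [616.79647043 -11.922213   164.3439615 ] [179.73347441 -19.79702224 -15.4613271 ] [-0.58601292  0.67595412  0.76106161  2.02171756 -0.9907939   0.41357563
 -0.97762739] 59.61511843222122
tcp in rack [-34.1   2.8 -15.7] tool z [ 0.32518844 -0.0947728  -0.94088819] tool y in rack -0.00788169687051779 -0.9999593603804335 0.004376807283403471
side cup 0.71 [625. -14. 137.] rack [-25.6   2.8 -42.5] tool [-1.1 -0.2 28.1]
side cup_loop 0.8 [650. -28. 187.] rack [ 2.2 -4.4  6.7] tool [41.8  7.  -8.7]
top cup_loop 0.58 [648. -21. 188.] rack [-1.6  2.5  7.7] tool [ 38.5   0.1 -10.9]
```

View pics/in.png

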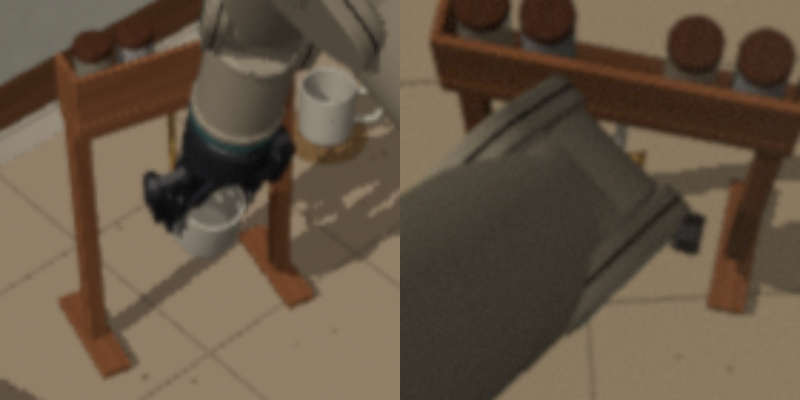

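The top view shows the hook tip at crop (640,155), to the right of the ear at (615,135), so the ear is over the hook with no contact force. I'll lower it.

Request:
move_arm([
  [0,0,0,0,0,-0.005,0.04],
  [0,0,0,0,0,-0.005,0.04],
  [0,0,0,0,0,-0.004,0.04],
  [0,0,0,0,0,0,0.04],
])

```text
clock: 14.9
eef_pos: [616.3, -12.2, 149.6]
tool_rot: [3.138, -0.344, -0.271]
force: [0.4, -0.3, -1.3]
width: 59.9
gripper_force: 65.1
```

Request:
move_arm([
  [0,0,0,0,0,-0.002,0.04],
  [0,0,0,0,0,-0.001,0.04],
  [0,0,0,0,0,0,0.04],
])

```text
clock: 15.2
eef_pos: [616.8, -12.2, 147.3]
tool_rot: [3.138, -0.345, -0.271]
force: [0.7, -0.4, -1.4]
width: 59.8
gripper_force: 65.1
```

```bash
python3 s.py
```

```text
15.2 [616.75671899 -12.19000229 147.32946995] [179.76968194 -19.78482995 -15.51670433] [-0.54313724  0.68569891  0.69174403  2.03383571 -1.0217057   0.3615523
 -0.94908332] tcp [-34.1   2.5 -32.7] loop [ -0.2   1.3 -10.1] [ 0.66872971 -0.41259635 -1.44402095] 59.805635139563016
```

Request:
move_arm([
  [0,0,0,0,0,-0.002,0.04],
  [0,0,0,0,0,-0.001,0.04],
  [0,0,0,0,0,0,0.04],
])

```text
clock: 15.5
eef_pos: [616.7, -12.1, 144.3]
tool_rot: [3.138, -0.345, -0.271]
force: [-0.6, -0.8, -1.5]
width: 59.9
gripper_force: 65.1
```

Request:
move_arm([
  [0,0,0,0,0,-0.001,0.04],
  [0,0,0,0,0,0,0.04],
])

```text
clock: 15.7
eef_pos: [616.8, -12.2, 143.4]
tool_rot: [3.138, -0.345, -0.271]
force: [-0.1, -0.1, -1.9]
width: 59.7
gripper_force: 65.1
```

Request:
move_arm([
  [0,0,0,0,0,-0.001,0.04],
  [0,0,0,0,0,0,0.04],
])

```text
clock: 15.9
eef_pos: [617.0, -12.4, 142.6]
tool_rot: [3.137, -0.346, -0.271]
force: [0.8, -0.7, 0.1]
width: 59.7
gripper_force: 65.2
```

It is touching the seat now: fz rises by about 2 N at the predicted height. I'll release gently.

Request:
move_arm([
  [0,0,0,0,0,0,0.061],
  [0,0,0,0,0,0,0.063],
  [0,0,0,0,0,0,0.067],
  [0,0,0,0,0,0,0.075],
  [0,0,0,0,0,0,0.085],
])

```text
clock: 16.4
eef_pos: [616.8, -12.2, 142.5]
tool_rot: [3.138, -0.346, -0.271]
force: [0.2, -0.3, 0.3]
width: 84.5
gripper_force: 0.0
```

Request:
move_arm([
  [0,0,0,0,0,0,0.085],
  [0,0,0,0,0,0,0.085],
  [0,0,0,0,0,0,0.085],
  [0,0,0,0,0,0,0.085],
  [0,0,0,0,0,0,0.085],
])

```text
clock: 16.9
eef_pos: [616.8, -12.2, 142.4]
tool_rot: [3.138, -0.345, -0.271]
force: [0.1, -0.2, -0.2]
width: 85.2
gripper_force: 0.0
```

```bash
python3 c.py rel.png
```

```text
16.9 [616.78364755 -12.17852952 142.40782219] [179.76763588 -19.79011762 -15.51175386] [-0.52948718  0.68822884  0.66932064  2.03703167 -1.0290038   0.34493029
 -0.9420168 ] 85.20904226047058
tcp in rack [-34.1   2.5 -37.6] tool z [ 0.32515595 -0.09445437 -0.94093144] tool y in rack -0.00855940019969881 -0.9999560864945786 0.0038159861986541144
side cup 0.57 [669. -29. 112.] rack [ 20.8   0.3 -67.9] tool [41.4  1.6 47.1]
side cup_loop 0.81 [652. -33. 166.] rack [  5.6  -8.4 -14.2] tool [45.3 10.7 -8.5]
top cup 0.58 [646. -27. 105.] rack [ -2.4  -4.  -75.2] tool [17.1  6.2 46.1]
```

View pics/rel.png

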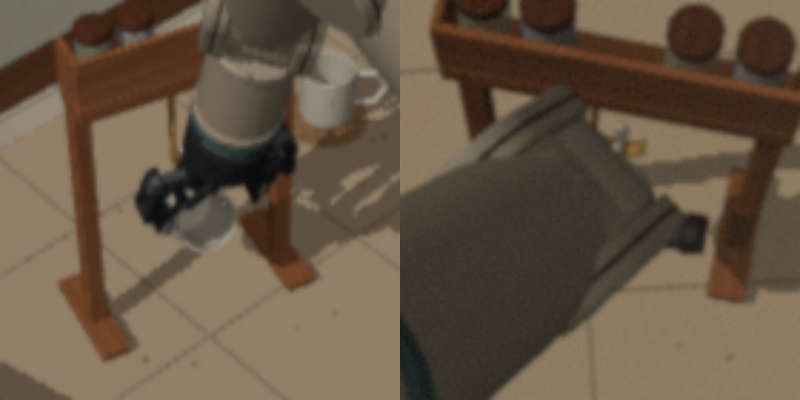

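The cup hangs on the hook and is still swaying between the open fingers. I'll let it settle, centre on it and back straight out.

Request:
move_arm([
  [0,0,0,-0.001,-0.003,0,0.085],
  [0,0,0,0,0,0,0.085],
  [0,0,0,0,0,0,0.085],
  [0,0,0,0,0,0,0.085],
  [0,0,0,0,0,0,0.085],
])

```text
clock: 17.7
eef_pos: [615.8, -15.1, 142.4]
tool_rot: [3.138, -0.345, -0.271]
force: [0.4, -0.1, -0.1]
width: 84.8
gripper_force: 0.0
```

Request:
move_arm([
  [0,0,0,-0.01,0.0027,0.004,0.085],
  [0,0,0,-0.01,0.0027,0.004,0.085],
  [0,0,0,-0.015,0.004,0.006,0.085],
  [0,0,0,-0.02,0.0054,0.008,0.085],
  [0,0,0,-0.02,0.0054,0.008,0.085],
])

```text
clock: 18.2
eef_pos: [539.0, 5.4, 172.8]
tool_rot: [3.138, -0.345, -0.271]
force: [-0.4, -0.4, -0.5]
width: 85.0
gripper_force: 0.0
```

Request:
move_arm([
  [0,0,0,-0.02,0.0054,0.008,0.085],
  [0,0,0,-0.02,0.0054,0.008,0.085],
  [0,0,0,-0.02,0.0054,0.008,0.085],
  [0,0,0,0,0,0,0.085],
  [0,0,0,0,0,0,0.085],
])

```text
clock: 18.7
eef_pos: [480.6, 21.8, 196.8]
tool_rot: [3.139, -0.346, -0.27]
force: [-0.2, -0.2, 0.1]
width: 85.1
gripper_force: 0.0
```

```bash
cat > e.py <<'E'
from h import *
s=telemetry.read_state(); print(s["clock"],s["eef_pos"])
for n in("side","top"):
    im,d=eyes.get_image(n); pts(n,["cup","cup_loop","hook_seat","spoon_end","spoon_bowl","cup2","jar"])
    if n=="side": cv2.imwrite("pics/end.png",cv2.resize(im[100:310,200:450],(750,600))[:600])
E
python3 e.py
```

```text
18.7 [480.62647126  21.80735044 196.78450394]
side cup [([676, -39, 113], 0.69)]
side cup_loop [([654, -33, 167], 0.93), ([425, -286, 2], 0.25)]
side hook_seat [([648, -23, 177], 0.63)]
side spoon_end [([189, 240, 3], 0.91), ([508, -292, 3], 0.74), ([303, -55, 2], 0.74), ([645, -44, 193], 0.3)]
side spoon_bowl [([236, 362, 5], 0.82), ([540, 232, 2], 0.72), ([382, -283, 3], 0.69), ([320, -185, -1], 0.65)]
side cup2 [([676, -39, 113], 0.69)]
side jar [([422, 293, -1], 0.74)]
top cup [([753, -304, 6], 0.76), ([673, -31, 109], 0.67)]
top cup_loop [([653, -20, 168], 0.96)]
top hook_seat [([649, -25, 178], 0.87)]
top spoon_end [([509, -291, 6], 0.91), ([576, 99, 2], 0.61), ([306, -55, 3], 0.57)]
top spoon_bowl [([538, 231, 4], 0.98), ([376, -286, 3], 0.92), ([319, -181, 1], 0.77)]
top cup2 [([753, -304, 6], 0.76), ([673, -31, 109], 0.67)]
top jar [([413, 302, -1], 0.77)]
```

View pics/end.png

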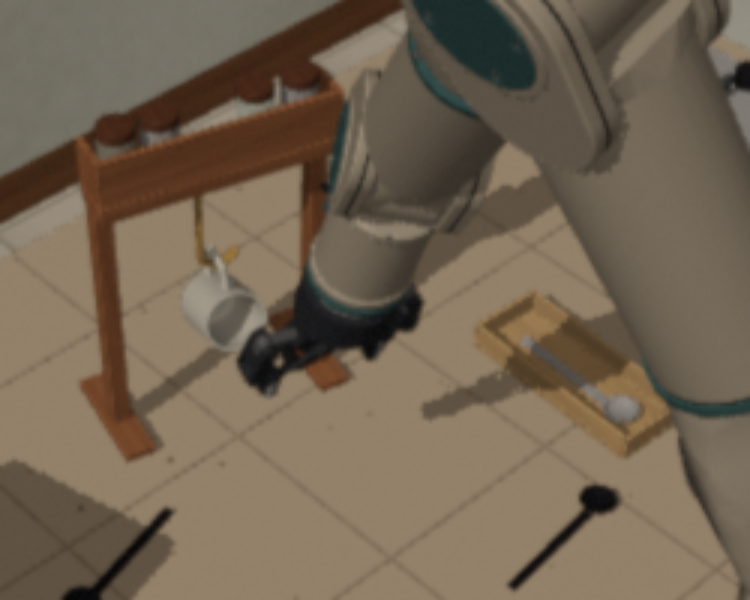

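The cup hangs by its handle on the hook at about (220,300), with its loop about 14 mm from the seat. The spoon is in the tray, and the other cup and the jar are where they were. I'll let the sway die down before handing in.

Request:
move_arm([
  [0,0,0,0,0,0,0.085],
  [0,0,0,0,0,0,0.085],
  [0,0,0,0,0,0,0.085],
  [0,0,0,0,0,0,0.085],
  [0,0,0,0,0,0,0.085],
])

```text
clock: 20.0
eef_pos: [480.8, 21.2, 196.4]
tool_rot: [3.138, -0.345, -0.271]
force: [0.1, -0.9, 0.4]
width: 85.1
gripper_force: 0.0
```

Request:
move_arm([
  [0,0,0,0,0,0,0.085],
  [0,0,0,0,0,0,0.085],
  [0,0,0,0,0,0,0.085],
  [0,0,0,0,0,0,0.085],
  [0,0,0,0,0,0,0.085],
])

```text
clock: 20.5
eef_pos: [480.8, 21.2, 196.4]
tool_rot: [3.138, -0.345, -0.271]
force: [0.1, 0.2, -0.2]
width: 85.2
gripper_force: 0.0
```

Request:
move_arm([
  [0,0,0,0,0,0,0.085],
  [0,0,0,0,0,0,0.085],
  [0,0,0,0,0,0,0.085],
  [0,0,0,0,0,0,0.085],
  [0,0,0,0,0,0,0.085],
])

```text
clock: 21.0
eef_pos: [480.8, 21.2, 196.4]
tool_rot: [3.138, -0.345, -0.271]
force: [-1.0, 0.5, -0.2]
width: 85.0
gripper_force: 0.0
```

Request:
move_arm([
  [0,0,0,0,0,0,0.085],
  [0,0,0,0,0,0,0.085],
  [0,0,0,0,0,0,0.085],
  [0,0,0,0,0,0,0.085],
  [0,0,0,0,0,0,0.085],
])

```text
clock: 21.5
eef_pos: [480.8, 21.2, 196.4]
tool_rot: [3.137, -0.345, -0.271]
force: [0.6, 0.0, -0.7]
width: 85.4
gripper_force: 0.0
```

Run:
```python
from h import *
P=[]
for i in range(5):
    im,d=eyes.get_image("side"); m=np.zeros(d.shape,bool); m[190:225,258:292]=1
    Q=cloud("side",d,m); Q=Q[Q[:,2]>60]; P.append(Q.mean(0))
print(np.round(P,1))
pts("side",["cup","cup_loop"])
print(ctrl.finish_job())
```

```text
[[613.9  -5.4 155. ]
 [613.9  -5.3 155.1]
 [613.9  -5.3 155.1]
 [613.8  -5.3 155.1]
 [613.6  -5.1 155.3]]
side cup [([668, -28, 110], 0.93)]
side cup_loop [([655, -32, 166], 0.73)]
the job is handed in; nothing more can be done
None
```

The spoon lies wholly inside the tray and the cup hangs still by its handle on the hook, with the other cup and the jar left where they were; I handed the job in at about 22 s, and no verdict came back.

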